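Load the analyser's run tray

TASK

Load the analyser's run tray for the next run: stand the flat-capped diluent bottle in the narrower round pocket and the small open sample cup in the wider one, and press both small test cartridges, windows up, down into the spring magazine until both are held lying flat under its two end clips. The dropper bottle, the large specimen pot and the large rapid-test cassette do not belong to this run: leave them where they are.

Things in the scene. Friction and masses are not known exactly. Their poses are not given: they have to be found in the camera images.
- cartridge_a: Test cartridge, flat white box 70 x 22 x 7 mm thick, dark window and round well on top, lying window up, about 15 g; one of two alike. Origin: centre of its underside; x along its length, z up. Laid in the magazine it rests on the clip slopes, underside about 46 mm up, not yet held.
- cartridge_b: Test cartridge, flat white box 70 x 22 x 7 mm thick, dark window and round well on top, lying window up, about 15 g; one of two alike. Origin: centre of its underside; x along its length, z up. Pressing a cartridge past the clips takes about 4 to 8 N; press 3 mm beyond its held height, then let go; the second pushes the first down.
- diluent_bottle: Closed white bottle: round body 34 mm in diameter and 44 mm high, short shoulder, and above it a flat-topped ribbed screw cap 27 mm in diameter from 49 to 64 mm height. Stands upright; origin: centre of its underside, z up. About 50 g.
- sample_cup: Small open pale grey plastic cup, 46 mm across its rim and 40 mm across its foot, 32 mm high, walls 2.5 mm, empty, standing upright, about 20 g. Origin: centre of its underside, z up.
- dropper_bottle: Look-alike, to be left: same bottle body (34 mm diameter, 44 mm high) but topped by a slim pointed dropper cap, 19 mm wide tapering to 7 mm, 72 mm high in all. Origin: centre of its underside.
- specimen_pot: Look-alike, to be left: open pale grey pot of the same shape as the sample cup but larger, 66 mm across, 46 mm high. Origin: centre of its underside.
- rapid_test: Look-alike, to be left: white rapid-test cassette like the cartridges but larger, 98 x 34 x 8 mm, too big for the magazine. Origin: centre of its underside; x along its length.
- bottle_block: Bottle target: block 100 (x) x 70 x 18 mm high, one central round pocket 42 mm wide, 14 mm deep, mouth chamfered 3 mm. Origin: centre of underside, pocket floor 4 mm above it; z up. One of 3 modules side by side, 80 mm apart along y in any order, same yaw, in the dark grey run tray (116 x 256 mm, 12 mm rim), all fixed.
- cup_block: Target for the sample cup: a block like the bottle's (100 x 70 x 18 mm, pocket 14 mm deep, its floor 4 mm above the origin) but with a wider round pocket, 54 mm in diameter. Fixed in the run tray. Origin: centre of its underside; z up.
- magazine: Cartridge target (heights in mm above origin, centre of underside). Stack along x. End channels 76 mm apart, 28 wide inside, 54 high, flared above by 5 mm all round to 63; sides open over the middle 54 of x. Black spring follower, top at 38, sinks 24 (2-5 N). Spring clip at each end juts in 9: slope at 40-49, flat underside at 39. Held: undersides at 32 and 25, either order.
Mind the look-alikes: they are no part of the job. Leave any green or purple look-alike of the sample_cup alone.

How it is judged:
At the end, for the whole second after the job is handed in: Bottle and cup upright on their pocket floors, within 8 mm of centre; both cartridges window up, flat within 0.06 rad, within 6 mm of the magazine's centre, undersides 15 to 33.5 mm above its origin (under the clips); all at rest; look-alikes upright, within 30 mm of their starts (horizontal distance between diluent_bottle and bottle_block below 0.008 m and z of diluent_bottle in the frame of bottle_block between 0.001 and 0.008 m and angle between each of diluent_bottle, sample_cup, dropper_bottle, specimen_pot, rapid_test's own z axis and vertical below 0.1 rad and linear speed of each of diluent_bottle, sample_cup, cartridge_a, cartridge_b below 0.01 m/s and angular speed of each of diluent_bottle, sample_cup, cartridge_a, cartridge_b below 0.1 rad/s and horizontal distance between sample_cup and cup_block below 0.008 m and z of sample_cup in the frame of cup_block between 0.001 and 0.008 m and x of cartridge_a in the frame of magazine between -0.006 and 0.006 m and y of cartridge_a in the frame of magazine between -0.006 and 0.006 m and z of cartridge_a in the frame of magazine between 0.015 and 0.0335 m and angle between each of cartridge_a, cartridge_b's own z axis and vertical below 0.06 rad and x of cartridge_b in the frame of magazine between -0.006 and 0.006 m and y of cartridge_b in the frame of magazine between -0.006 and 0.006 m and z of cartridge_b in the frame of magazine between 0.015 and 0.0335 m and distance of each of dropper_bottle, specimen_pot, rapid_test from where it was at the start of the episode below 0.03 m); the robot touches nothing.
It fails at once if a look-alike (dropper bottle, specimen pot or rapid-test cassette) is moved by more than 30 mm (distance of any of dropper_bottle, specimen_pot, rapid_test from where it was at the start of the episode above 0.03 m).
It also fails if it takes over 131 s, if anything falls off the work surface, if the arm or the gripper's body presses on something with over 40 N, if the wrist force passes 120 N, or if a joint passes its speed limit or range.

ROBOT

A 6-joint arm with a two-finger parallel gripper is mounted at the origin on the work surface. World frame = base frame: x ahead of the robot, y to its left, z up, the work surface at z = 0. Lengths are in m, angles in rad, forces in N, time in s.
With the tool pointing down it reaches from about 0.375 to 0.9 m from the base axis. Payload 3.1 kg.
Tool frame: the origin (TCP) lies at the very end of the fingers, on their centre line; the grasp point (between the pads) lies 19 mm behind it (env.grasp_offset is the z of the grasp point in the tool frame, in m); z points along the fingers, y is the line along which they close (so a half turn about z gives the same grasp; the last joint's range is limited). The gripper opens to 87 mm and grips with 3 to 60 N. Pads are 19 mm wide; open, the fingers measure 117 mm over their backs; the gripper's body (75 mm by 190 mm) begins 51 mm behind the grasp point.
Start: joints at [0.98, 0.527, 1.433, -0, 1.181, -0.178], TCP at [0.251, 0.572, 0.223] pointing down, gripper open.
Joint ranges: [-3.08, 3.08], [-0.75, 2.2], [0.22, 2.44], [-1.43, 4.57], [0, 2.65], [-2.85, 2.85]. Speed limits (rad/s): [2.79, 2.79, 3.14, 3.14, 3.14, 3.14].

INTERFACE

Orientations are given as a unit quaternion [x, y, z, w].
In Python, from rig import env gives the robot as it stands.
- The arm moves only by the tool arm_command, never from a script. Its argument "plan" is one flat list of numbers, 5 for each row, row after row: the closure, from -1 (fully open) to 1 (shut), then the shift along the world's x, y, z each as a share of 0.25 m, from -1 to 1, then the turn about the world's z as a share of 45 degrees, from -1 to 1. A call has 1 to 5 rows; each row is the pose to reach, as a shift and turn from the pose commanded when the call began; what a row does not reach only later rows make up. A row lasts 1/8 s, in which the tool goes at most 62.5 mm and 10.7 degrees, less where a joint would pass 70% of its speed; a pose out of reach is approached as far as the arm can. A call with a number of a shift or a turn outside -1 to 1 is refused whole. A call with a gripper value outside its range is refused whole. The fingers move at their own pace and stop on an object; "newtons" is the grip in N (left out, the last holds). Time passes only in rows, so rows that repeat a pose let the fingers close. It gives the time, the measured TCP pose, the force, the opening and the grip force at its end, in the units of the state.
- env.get_obs(): the state, without advancing time (a new reading comes with each control period).
- env.grab_frame(name): name is "scene" or "top"; returns a dict with "color" (480x640x3 uint8, blue, green, red), "depth" (480x640 float32, m along the optical axis (not along the pixel's ray), 0 where there is no reading), "fx", "fy", "cx", "cy" (pixels), "xyz" and "rotation" of the camera in the world. Camera axes: x right, y up, looking along -z (the intrinsics and any distortion apply to the point x, -y, -z); pixel columns grow to the right and rows downward; lengths in m; the calibration is good to about 2 mm. A picture is of the moment at which its call begins.
- env.sign_off(): hands the job in; it is judged then, once.
The state is a dict: "time": time; "joints": joint angles; "dq": joint speeds; "joint_torque": joint torques, N m; "ee_pos": TCP position; "eef_rot": TCP orientation; "contact_force": force on the tool from outside, world axes, zero at the start; "wrist_torque": the same for the moment, N m; "finger_gap": finger opening in m; "grasp_force": force on a finger pad.
Only numpy, scipy, OpenCV 4.12 (cv2) and the standard library are available. Lean on these libraries where they do the work, as an engineer would, in place of code of your own. Each camera call takes 0.05 s, during which the arm holds its last target. There are 200 camera calls.

## Working session

There is one attempt and no reset: what is moved stays moved. The work goes in short steps, Python scripts to look and compute and a tool call to move; the robot and the scene stay as the last step left them, time stands still between calls to the robot, and variables do not carry over. Pictures are saved under pics/ and viewed, at most 14 in all, crops included, and the job is handed in when it is done.

Besides the shell and the picture viewer there is one more tool, called after ">>>" by a JSON object that holds its "api" and its "payload". arm_command: Moves the arm, as the interface text tells. Shift numbers are shares of 0.25 m and turn numbers shares of 45 degrees, none past 1 either way. Its arguments: {"type":"object","properties":{"plan":{"type":"array","items":{"type":"number","minimum":-1,"maximum":1}},"newtons":{"type":"number"}},"required":["plan"]}

```bash
mkdir -p pics; ls
cat > h.py <<'E'
from rig import env
import numpy as np, cv2
def grab(n,save=None):
    f=env.grab_frame(n)
    if save: cv2.imwrite('pics/'+save,f['color'])
    np.savez('/tmp/'+n+'.npz',**f); return f
def ld(n): return dict(np.load('/tmp/'+n+'.npz'))
def w(f,u,v,z=None):
    "pixel->world, by depth or on plane z"
    R=np.array(f['rotation']); 
    if R.shape!=(3,3):
        from scipy.spatial.transform import Rotation as Ro; R=Ro.from_quat(R).as_matrix()
    d=R@np.array([(u-f['cx'])/f['fx'],-(v-f['cy'])/f['fy'],-1.])
    p=np.array(f['xyz'])
    if z is None: return p+d*f['depth'][int(v),int(u)]
    return p+d*(z-p[2])/d[2]
E
python3 -c "
from h import *
f=grab('top','t0.png');g=grab('scene','s0.png')
for q in(f,g):print(q['xyz'],q['rotation'],q['fx'],q['cx'],q['cy'],q.keys())
print(env.get_obs())"
```

```text
pics
[0.24623473 0.01329063 1.17331655] [-0.07597679  0.07849149  0.70552555 -0.70021448] 609.6066209698513 325.8198071635855 240.97735846602254 dict_keys(['color', 'depth', 'fx', 'fy', 'cx', 'cy', 'xyz', 'rotation'])
[ 1.46888777 -0.34373291  0.80865119] [0.37862175 0.25502789 0.50706673 0.73108801] 592.6311496609699 320.26182776244895 226.58663341750443 dict_keys(['color', 'depth', 'fx', 'fy', 'cx', 'cy', 'xyz', 'rotation'])
{'time': 0.1, 'joints': array([ 9.79501861e-01,  5.28393954e-01,  1.43374113e+00, -3.66143037e-05,
        1.18137975e+00, -1.78540571e-01]), 'dq': array([ 0.00088876, -0.00161956, -0.00286776,  0.00022845,  0.00109078,
        0.00263429]), 'joint_torque': array([-2.85014012e-04, -4.40985596e+01, -1.77151966e+01,  6.34791492e-02,
        5.33019262e-02, -3.40064139e-05]), 'ee_pos': array([0.25035286, 0.5719714 , 0.22166723]), 'eef_rot': array([ 2.04908169e-01,  9.78780731e-01, -8.97122473e-04, -3.45181258e-04]), 'contact_force': array([-0.46183094,  0.32875654,  0.36637785]), 'wrist_torque': array([-0.03899875,  0.01973054,  0.04711983]), 'grasp_force': 0.0, 'finger_gap': 0.0872269938699373}
```

View pics/t0.png

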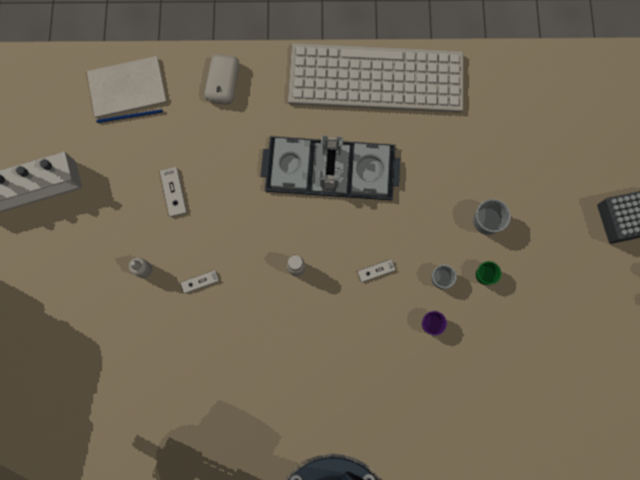

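View pics/s0.png

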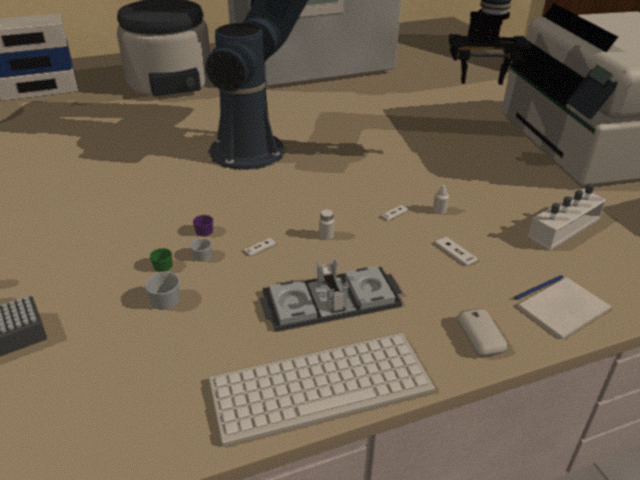

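Top view: the flat-capped bottle is at (295,264) and the dropper bottle, with its pointed cap, at (138,267). Of the small cartridges and the cassette, the cartridges are at (200,282) and (377,271), and the larger rapid test is at (173,192). For the grey cups, the small one at (444,277) is the sample cup and the large one at (491,217) is the pot. Green (488,273) and purple (434,323) are to be left alone. The tray has pockets at (290,163) and (370,167) with the magazine at (331,165) between them. I'll confirm these in an enlarged crop.

```bash
python3 -c "
from h import *
f=ld('top');c=f['color']
c=cv2.convertScaleAbs(c,alpha=1.6)
a=cv2.resize(c[130:205,255:405],(800,400),interpolation=cv2.INTER_CUBIC)
bs=[cv2.resize(c[y-25:y+25,x-25:x+25],(200,200),interpolation=cv2.INTER_CUBIC) for x,y in((295,264),(200,282),(377,271),(444,277))]
cv2.imwrite('pics/c1.png',np.vstack([a,np.hstack(bs)]))
for n,u,v in(('left',290,163),('right',370,167),('mag',331,165),('bot',295,262),('cart1',200,282),('cart2',377,271),('cup',444,277),('lrim',290,143),('table',250,230)):print(n,w(f,u,v).round(4))
"
```

```text
left [0.6659 0.0788 0.0109]
right [ 0.6571 -0.082   0.0087]
mag [ 0.6496 -0.0031  0.0432]
bot [0.4528 0.0655 0.0681]
cart1 [0.4263 0.2515 0.0074]
cart2 [ 0.4458 -0.0909  0.0043]
cup [ 0.4334 -0.2212  0.0016]
lrim [0.705  0.0785 0.0199]
table [ 0.531   0.1582 -0.0019]
```

View pics/c1.png

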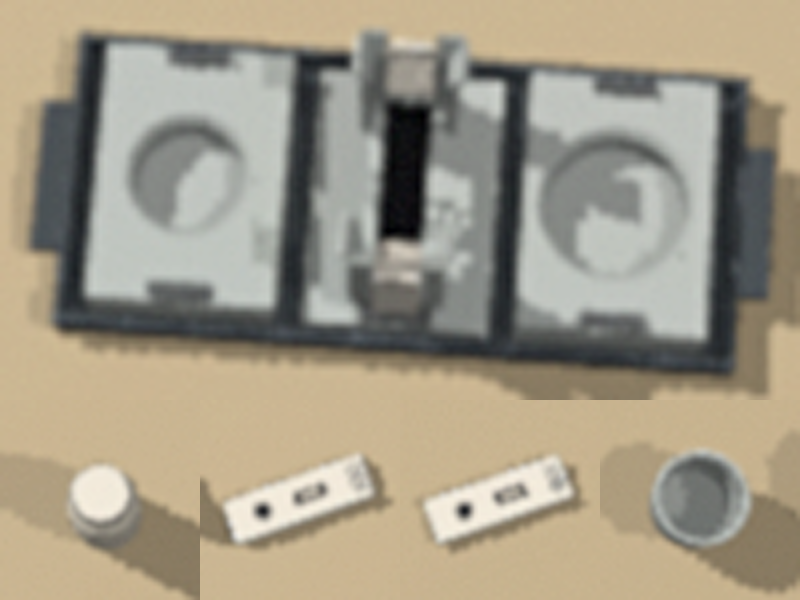

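The crop shows the narrow pocket on the left (+y), the magazine in the middle and the wide pocket on the right. The bottle has a flat cap, both cartridges lie window up, and the cup is small, grey and open. Next I'll measure exact positions.

```bash
cat >> h.py <<'E'
def cloud(f):
    v,u=np.mgrid[0:480,0:640]; from scipy.spatial.transform import Rotation as Ro
    d=np.stack([(u-f['cx'])/f['fx'],-(v-f['cy'])/f['fy'],-np.ones_like(u)],-1)*f['depth'][...,None]
    R=np.array(f['rotation']); R=R if R.shape==(3,3) else Ro.from_quat(R).as_matrix()
    return d@R.T+np.array(f['xyz'])
def rect(P):
    r=cv2.minAreaRect((P[:,:2]*1000).astype(np.float32)); return np.round(cv2.boxPoints(r).mean(0),1),np.round(r[1],1),round(r[2],1)
E
python3 -c "
from h import *
f=ld('top');C=cloud(f);g=f['color'].astype(int).min(2)
def box(u0,u1,v0,v1,m):
    k=np.zeros((480,640),bool);k[v0:v1,u0:u1]=1;return k&m
Z=C[...,2]
t=box(220,280,210,300,Z>-1);print('table z',np.median(Z[t]),Z[t].std())
for n,b in(('L',(268,312,135,195)),('R',(350,396,135,200))):
    k=box(*b,(Z>.012)&(Z<.03)&(g>60)); print(n,k.sum(),np.median(Z[k]),rect(C[k]))
    k=box(b[0]+8,b[1]-8,b[2]+10,b[3]-10,(Z<.013)); print(n,'pocket',np.median(Z[k]),C[k].mean(0),rect(C[k]))
k=box(310,352,130,200,(Z>.035));print('mag',k.sum(),np.percentile(Z[k],[5,50,98]),rect(C[k]))
k=box(310,352,145,180,(Z>.025)&(g<30));print('foll',k.sum(),np.median(Z[k]),rect(C[k]))
for n,b in(('c1',(175,225,265,300)),('c2',(352,402,255,290))):
    k=box(*b,g>150);vv,uu=np.nonzero(k);P=np.array([w(f,u,v,.007) for u,v in zip(uu,vv)]);print(n,k.sum(),np.median(Z[k]),rect(P),P.mean(0))
k=box(280,312,245,282,Z>.055);print('bot',k.sum(),np.median(Z[k]),rect(C[k]),C[k].mean(0))
k=box(425,462,258,295,Z>.02);print('cup',k.sum(),np.percentile(Z[k],95),rect(C[k]),cv2.minEnclosingCircle((C[k][:,:2]*1000).astype(np.float32)))
"
```

```text
table z 1.3456499921127296e-05 0.0676647448778336
L 1411 0.021774819294992698 (array([668. ,  83.7], dtype=float32), array([ 85.3, 109. ]), 84.8)
L pocket 0.008231575907132749 [0.66715235 0.07884544 0.00811196] (array([667. ,  78.7], dtype=float32), array([38.2, 39.9]), 29.0)
R 1214 0.021932600681155212 (array([654.6, -80.7], dtype=float32), array([ 82.7, 108.8]), 84.7)
R pocket 0.008133234121094124 [ 0.65384024 -0.0824734   0.0080518 ] (array([650.5, -91.1], dtype=float32), array([73., 52.]), 68.8)
mag 651 [0.03872176 0.04646315 1.17331655] (array([476.3,  14. ], dtype=float32), array([ 41.1, 458.5]), 85.2)
foll 173 0.04208596705925194 (array([465.1,   8.7], dtype=float32), array([ 14.4, 437.6]), 86.9)
  return _methods._mean(a, axis=axis, dtype=dtype,
  ret = ret.dtype.type(ret / rcount)
Traceback (most recent call last):
  File "h.py", line 23, in rect
    r=cv2.minAreaRect((P[:,:2]*1000).astype(np.float32)); return np.round(cv2.boxPoints(r).mean(0),1),np.round(r[1],1),round(r[2],1)
                       ~^^^^^^
IndexError: too many indices for array: array is 1-dimensional, but 2 were indexed
```

```bash
python3 -c "
from h import *
f=ld('top');C=cloud(f);g=f['color'].astype(int).min(2)
Z=C[...,2].copy();Z[f['depth']<=0]=-9;Z[Z>.2]=-9
def box(u0,u1,v0,v1,m):
    k=np.zeros((480,640),bool);k[v0:v1,u0:u1]=1;return k&m
def inl(P):
    c=np.median(P[:,:2],0);return P[np.abs(P[:,:2]-c).max(1)<.06]
k=box(310,352,130,200,Z>.052);print('mag',k.sum(),np.percentile(Z[k],[5,50,98]),rect(inl(C[k])))
k=box(310,352,145,180,(Z>.038)&(Z<.046)&(g<30));print('foll',k.sum(),rect(C[k]))
k=box(350,396,135,200,(Z>.0)&(Z<.011));n,l,s,c=cv2.connectedComponentsWithStats(k.astype(np.uint8));i=1+s[1:,4].argmax();P=C[l==i]
print('Rpocket',s[i],P.mean(0),rect(P))
for n,b in(('c1',(175,225,265,300)),('c2',(352,402,255,290))):
    k=box(*b,g>110);vv,uu=np.nonzero(k);P=np.array([w(f,u,v,.007) for u,v in zip(uu,vv)]);print(n,k.sum(),np.median(Z[k]),rect(P),P.mean(0))
k=box(280,312,245,282,(Z>.055));print('bot',k.sum(),np.median(Z[k]),rect(C[k]),C[k].mean(0))
k=box(425,462,258,295,Z>.02);print('cup',k.sum(),np.percentile(Z[k],95),rect(C[k]),cv2.minEnclosingCircle((C[k][:,:2]*1000).astype(np.float32)))
# block sides: bright vs dark edge fit
for n,b in(('L',(270,312,136,192)),('R',(350,393,140,198))):
    k=box(*b,g>75).astype(np.uint8)
    nn,l,s,c=cv2.connectedComponentsWithStats(k);i=1+s[1:,4].argmax();vv,uu=np.nonzero(l==i)
    P=np.array([w(f,u,v,.022) for u,v in zip(uu,vv)]);print(n,s[i],rect(P))
"
```

```text
mag 218 [0.05265103 0.06270667 0.06949474] (array([665.5,  -2.4], dtype=float32), array([41. , 76.7]), 86.4)
foll 160 (array([657. ,  -1.9], dtype=float32), array([13.7, 52.9]), 85.3)
Rpocket [350 135  46  65 534] [ 0.64394245 -0.1060173   0.00469005] (array([660. , -88.1], dtype=float32), array([ 90.6, 139.2]), 88.1)
c1 332 0.006765143458821399 (array([428.3, 253.8], dtype=float32), array([21.6, 68.1]), 19.8) [0.42809257 0.25390558 0.007     ]
c2 335 0.00711009852062805 (array([447.3, -88.5], dtype=float32), array([21.7, 69.4]), 19.1) [ 0.4470972  -0.08795757  0.007     ]
bot 178 0.06403716476071764 (array([454.4,  66.9], dtype=float32), array([25.8, 26.2]), 56.2) [0.45407977 0.06671817 0.06369876]
cup 172 0.03449915490671982 (array([ 431.8, -214.7], dtype=float32), array([45. , 44.3]), 40.2) ((431.6010437011719, -214.3600311279297), 23.180776596069336)
L [ 271  138   39   50 1594] (array([663.4,  77.8], dtype=float32), array([ 71. , 101.7]), 85.5)
R [ 352  143   38   51 1584] (array([650.7, -81.6], dtype=float32), array([ 71.2, 101.8]), 85.3)
```

>>> {"api": "arm_command", "payload": {"plan": [-1,0.712,-1,-0.2,-1,-1,0.712,-1,-0.2,-1,-1,0.712,-1,-0.2,-1,-1,0.712,-1,-0.2,-1,-1,0.712,-1,-0.2,-1], "newtons": 40}}

```text
time: 0.72
ee_pos: [0.4295, 0.3208, 0.172]
eef_rot: [0.565, 0.825, -0.0, -0.0]
contact_force: [0.7, 0.2, -0.5]
finger_gap: 0.087
grasp_force: 0.0
```

```bash
cat >> h.py <<'E'
def st():
    o=env.get_obs();x,y=o['eef_rot'][:2]
    from scipy.spatial.transform import Rotation as Ro
    Y=Ro.from_quat(o['eef_rot']).as_matrix()[:,1]
    return o['ee_pos'],(np.degrees(np.arctan2(Y[1],Y[0])))
def go(x,y,z,a):
    p,c=st(); d=(np.array([x,y,z])/1000-p); t=(a-c+90)%180-90
    o=env.get_obs();print('t',o['time'],'pos',p.round(4),'ang',round(c,1),'shares',(d/.25).round(3),'turn',round(t/45,3),'F',o['contact_force'].round(1),'gap',round(o['finger_gap'],4),o['grasp_force'])
E
python3 -c "
from h import *
go(428.3,253.8,80,19.8)
f=ld('top')
for n,u,v in(('green',488,273),('purple',434,323),('pot',491,217),('drop',138,267)):print(n,w(f,u,v,.03).round(3))
C=cloud(f)
print((C[155:178:3,318:346:2,2]*1000).round().astype(int))
"
```

```text
t 0.725 pos [0.4295 0.3208 0.172 ] ang 21.2 shares [-0.005 -0.268 -0.368] turn -0.032 F [ 0.7  0.2 -0.5] gap 0.087 0.0
green [ 0.436 -0.3    0.03 ]
purple [ 0.342 -0.192  0.03 ]
pot [ 0.546 -0.313  0.03 ]
drop [0.452 0.366 0.03 ]
[[   9   11    9    7   42   44   39   41   43   10    9    7   11    5]
 [  14   12    9    7   38   40   46   47   40   13   10    8   14    9]
 [  11    9   10    9   44   44   42   45   44    9   13   11    9   15]
 [   9   12    8   10   41   44   40   42   41    8 1173   12   14   14]
 [  14    9   11   11 1173   39   43   45   42    7   12    6   11   10]
 [   6   64   11   12   41   41   46   40   12    8   11    8   11   10]
 [   8   65   11   10   41   42   42   40   13   13   66   14   10    9]
 [  65   64   13    8   50   49   46   49    8    8   64   11   12   10]]
```

>>> {"api": "arm_command", "payload": {"plan": [-1,-0.005,-0.268,0,-0.032,-1,-0.005,-0.268,-0.2,-0.032,-1,-0.005,-0.268,-0.4,-0.032,-1,-0.005,-0.268,-0.56,-0.032,-1,-0.005,-0.268,-0.56,-0.032]}}

```text
time: 1.35
ee_pos: [0.4251, 0.2546, 0.03]
eef_rot: [0.574, 0.819, -0.003, -0.002]
contact_force: [0.2, 1.2, 0.4]
finger_gap: 0.0869
grasp_force: 0.0
```

```bash
python3 -c "
from h import *
go(428.3,253.8,2.5,19.8)
f=grab('scene');c=cv2.convertScaleAbs(f['color'][150:250,340:500],alpha=1.6);cv2.imwrite('pics/p1.png',cv2.resize(c,(800,500),interpolation=cv2.INTER_CUBIC))"
```

```text
t 1.35 pos [0.4251 0.2546 0.03  ] ang 19.9 shares [ 0.013 -0.003 -0.11 ] turn -0.002 F [0.2 1.2 0.4] gap 0.0869 0.0
```

View pics/p1.png

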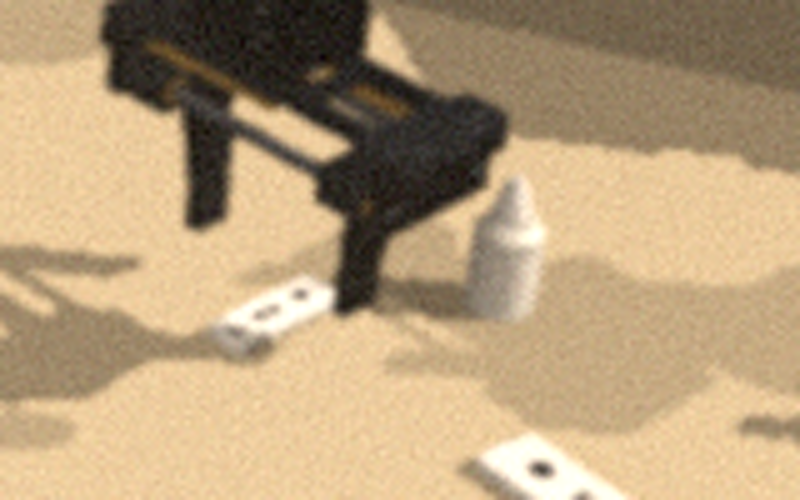

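>>> {"api": "arm_command", "payload": {"plan": [-1,0.002,-0.003,0,0,-1,0.002,-0.003,-0.05,0,-1,0.002,-0.003,-0.11,0,-1,0.002,-0.003,-0.11,0,-1,0.002,-0.003,-0.11,0]}}

```text
time: 2.02
ee_pos: [0.4278, 0.2547, 0.0048]
eef_rot: [0.574, 0.819, -0.0, -0.0]
contact_force: [0.1, 0.0, 0.2]
finger_gap: 0.0871
grasp_force: 0.0
```

```bash
python3 -c "
from h import *
go(428.3,253.8,2.5,19.8)"
```

```text
t 2.025 pos [0.4278 0.2547 0.0048] ang 19.9 shares [ 0.002 -0.004 -0.009] turn -0.002 F [0.1 0.  0.2] gap 0.0871 0.0
```

Settled. I'll go down 3 mm and close, then lift.

>>> {"api": "arm_command", "payload": {"plan": [-1,0.002,-0.004,-0.012,0,1,0.002,-0.004,-0.012,0,1,0.002,-0.004,-0.012,0,1,0.002,-0.004,-0.012,0,1,0.002,-0.004,-0.012,0], "newtons": 40}}

```text
time: 2.65
ee_pos: [0.4285, 0.2538, 0.0021]
eef_rot: [0.574, 0.819, 0.0, 0.0]
contact_force: [1.4, 0.3, 0.2]
finger_gap: 0.055
grasp_force: 0.0
```

>>> {"api": "arm_command", "payload": {"plan": [1,0,0,0,0,1,0,0,0,0,1,0,0,0.05,0,1,0,0,0.2,0,1,0,0,0.3,0]}}

```text
time: 3.28
ee_pos: [0.4287, 0.2539, 0.0789]
eef_rot: [0.574, 0.819, 0.001, 0.0]
contact_force: [1.0, -0.1, 0.1]
finger_gap: 0.0054
grasp_force: 0.0
```

```bash
python3 -c "
from h import *
go(657,-1.9,110,85.45)
f=grab('scene');c=cv2.convertScaleAbs(f['color'][130:250,340:500],alpha=1.6);cv2.imwrite('pics/p2.png',cv2.resize(c,(800,600),interpolation=cv2.INTER_CUBIC))"
```

```text
t 3.275 pos [0.4287 0.2539 0.0789] ang 19.9 shares [ 0.913 -1.023  0.124] turn 1.456 F [ 1.  -0.1  0.1] gap 0.0054 0.0
```

View pics/p2.png

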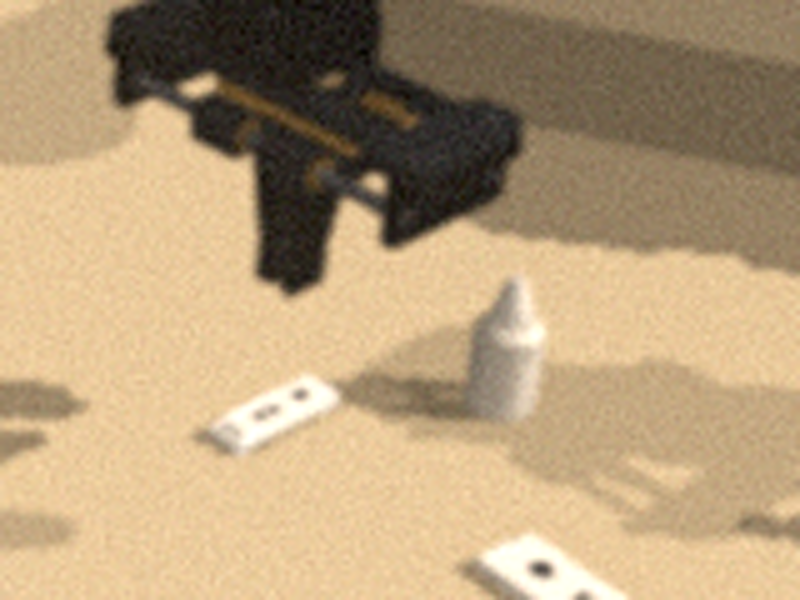

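The fingers close slowly (about 75 mm/s), so the lift came before they had gripped. The cartridge is untouched. I'll open half way, go down again and close for longer.

>>> {"api": "arm_command", "payload": {"plan": [-0.1,0,0,0,0,-0.1,0,0,0,0,-0.1,0,0,0,0,-0.1,0,0,0,0,-0.1,0,0,-0.1,0]}}

```text
time: 3.95
ee_pos: [0.4298, 0.2542, 0.0526]
eef_rot: [0.574, 0.819, 0.001, 0.001]
contact_force: [0.0, -0.2, 0.0]
finger_gap: 0.0438
grasp_force: 0.0
```

>>> {"api": "arm_command", "payload": {"plan": [-0.1,0,0,-0.1,0,-0.1,0,0,-0.2,0,-0.1,0,0,-0.2,0,-0.1,0,0,-0.2,0,1,0,0,-0.2,0]}}

```text
time: 4.58
ee_pos: [0.4283, 0.2537, 0.0019]
eef_rot: [0.574, 0.819, -0.0, -0.0]
contact_force: [0.0, -0.3, 1.2]
finger_gap: 0.0436
grasp_force: 0.0
```

>>> {"api": "arm_command", "payload": {"plan": [1,0,0,0,0,1,0,0,0,0,1,0,0,0,0,1,0,0,0,0,1,0,0,0,0]}}

```text
time: 5.2
ee_pos: [0.4285, 0.2538, 0.0021]
eef_rot: [0.574, 0.819, 0.0, 0.0]
contact_force: [0.6, 0.5, 0.9]
finger_gap: 0.0212
grasp_force: 40.0
```

>>> {"api": "arm_command", "payload": {"plan": [1,0,0,0.1,0,1,0,0,0.3,0,1,0.1,-0.15,0.44,0.2,1,0.3,-0.35,0.44,0.4,1,0.45,-0.55,0.44,0.65]}}

```text
time: 5.82
ee_pos: [0.5364, 0.1237, 0.1131]
eef_rot: [0.353, 0.935, 0.001, 0.001]
contact_force: [0.4, 0.5, -0.3]
finger_gap: 0.0214
grasp_force: 40.0
```

```bash
python3 -c "
from h import *
go(657,-1.9,110,85.45)
f=grab('scene');c=cv2.convertScaleAbs(f['color'][100:280,260:500],alpha=1.6);cv2.imwrite('pics/p3.png',cv2.resize(c,(800,600),interpolation=cv2.INTER_CUBIC))"
```

```text
t 5.825 pos [0.5364 0.1237 0.1131] ang 48.6 shares [ 0.482 -0.503 -0.012] turn 0.819 F [ 0.4  0.5 -0.3] gap 0.0214 40.00085949897766
```

View pics/p3.png

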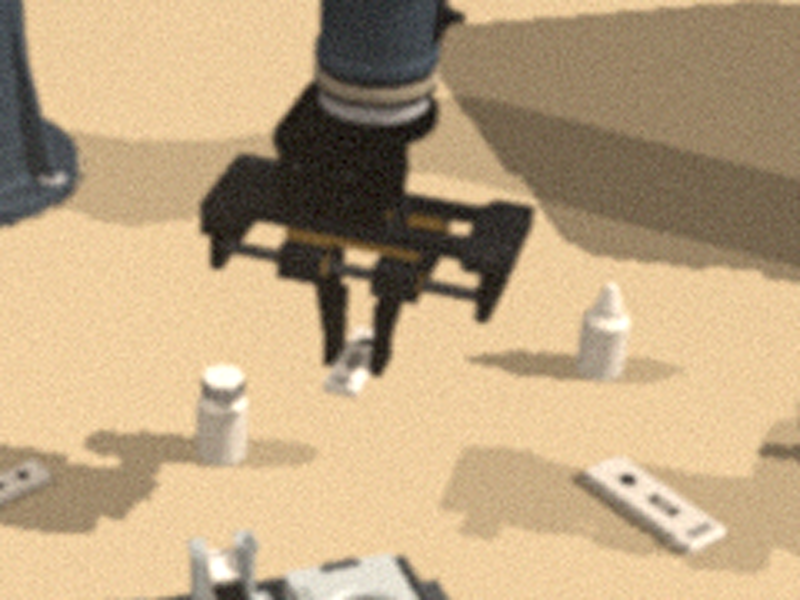

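The cartridge is held level between the fingertips at (352,362). On to a point above the magazine.

>>> {"api": "arm_command", "payload": {"plan": [1,0.12,-0.12,0,0.2,1,0.3,-0.3,0,0.42,1,0.47,-0.48,0,0.64,1,0.481,-0.501,0,0.82,1,0.481,-0.501,0,0.82]}}

```text
time: 6.5
ee_pos: [0.6545, -0.0012, 0.1114]
eef_rot: [0.044, 0.999, 0.0, -0.001]
contact_force: [-0.4, 0.2, -0.6]
finger_gap: 0.021
grasp_force: 40.0
```

>>> {"api": "arm_command", "payload": {"plan": [1,0,0,0,0,1,0,0,0,0]}}

```text
time: 6.75
ee_pos: [0.6539, 0.0007, 0.112]
eef_rot: [0.042, 0.999, 0.0, -0.0]
contact_force: [-0.1, -0.1, -0.5]
finger_gap: 0.0214
grasp_force: 40.0
```

```bash
python3 -c "
from h import *
go(657,-1.9,75,85.45)"
```

```text
t 6.75 pos [0.6539 0.0007 0.112 ] ang 85.1 shares [ 0.012 -0.01  -0.148] turn 0.007 F [-0.1 -0.1 -0.5] gap 0.0214 40.00005483627319
```

>>> {"api": "arm_command", "payload": {"plan": [1,0.012,-0.01,0,0.007,1,0.012,-0.01,-0.08,0.007,1,0.012,-0.01,-0.16,0.007,1,0.012,-0.01,-0.16,0.007,1,0.012,-0.01,-0.16,0.007]}}

```text
time: 7.38
ee_pos: [0.658, -0.003, 0.0721]
eef_rot: [0.04, 0.999, -0.0, 0.0]
contact_force: [0.3, -0.6, -0.4]
finger_gap: 0.0211
grasp_force: 40.0
```

```bash
python3 -c "
from h import *
go(657,-1.9,56,85.45)
f=grab('scene');c=cv2.convertScaleAbs(f['color'][220:330,250:410],alpha=1.6);cv2.imwrite('pics/p4.png',cv2.resize(c,(800,550),interpolation=cv2.INTER_CUBIC))"
```

```text
t 7.375 pos [ 0.658  -0.003   0.0721] ang 85.4 shares [-0.004  0.004 -0.064] turn 0.0 F [ 0.3 -0.6 -0.4] gap 0.0211 39.9999725818634
```

View pics/p4.png

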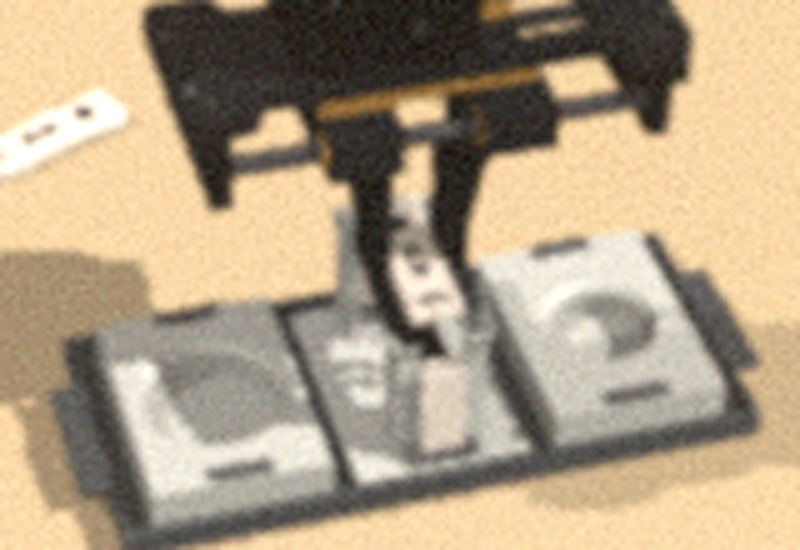

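The cartridge sits over the channels at (425,275) and lines up with them. I'll go on down slowly.

>>> {"api": "arm_command", "payload": {"plan": [1,-0.002,0.002,-0.02,0,1,-0.002,0.002,-0.04,0,1,-0.002,0.002,-0.064,0,1,-0.002,0.002,-0.064,0]}}

```text
time: 7.92
ee_pos: [0.6567, -0.0024, 0.0553]
eef_rot: [0.04, 0.999, 0.0, -0.001]
contact_force: [0.1, 1.0, -0.4]
finger_gap: 0.0214
grasp_force: 40.0
```

>>> {"api": "arm_command", "payload": {"plan": [1,0,0,-0.02,0,1,0,0,-0.03,0,1,0,0,-0.04,0,1,0,0,-0.04,0]}}

```text
time: 8.43
ee_pos: [0.6572, -0.0025, 0.0459]
eef_rot: [0.04, 0.999, -0.0, -0.0]
contact_force: [0.5, -0.3, 0.7]
finger_gap: 0.0213
grasp_force: 40.0
```

>>> {"api": "arm_command", "payload": {"plan": [1,0,0,-0.012,0,1,0,0,-0.024,0,1,0,0,-0.034,0,1,0,0,-0.044,0,1,0,0,-0.044,0]}}

```text
time: 9.05
ee_pos: [0.6573, -0.0025, 0.0349]
eef_rot: [0.04, 0.999, 0.0, -0.0]
contact_force: [-0.2, 0.4, 2.2]
finger_gap: 0.0213
grasp_force: 40.0
```

```bash
python3 -c "
from h import *
go(657,-1.9,35,85.45)
f=grab('scene');c=cv2.convertScaleAbs(f['color'][220:330,250:410],alpha=1.6);cv2.imwrite('pics/p5.png',cv2.resize(c,(800,550),interpolation=cv2.INTER_CUBIC))"
```

```text
t 9.05 pos [ 0.6573 -0.0025  0.0349] ang 85.4 shares [-0.001  0.002  0.   ] turn 0.0 F [-0.2  0.4  2.2] gap 0.0213 40.00086307525635
```

View pics/p5.png

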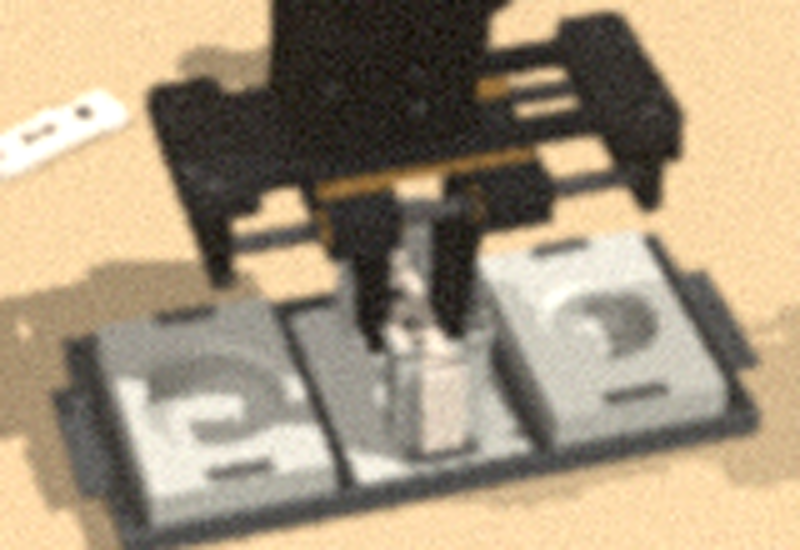

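>>> {"api": "arm_command", "payload": {"plan": [1,0,0,-0.006,0,1,0,0,-0.006,0,-0.1,0,0,-0.006,0,-0.1,0,0,-0.006,0,-0.1,0,0,-0.006,0]}}

```text
time: 9.72
ee_pos: [0.657, -0.0025, 0.0332]
eef_rot: [0.04, 0.999, 0.0, -0.0]
contact_force: [-0.0, -0.5, 1.1]
finger_gap: 0.0427
grasp_force: 0.0
```

>>> {"api": "arm_command", "payload": {"plan": [-0.1,0,0,0,0,-0.1,0,0,0.1,0,-0.1,0,0,0.3,0,-0.1,-0.2,-0.1,0.4,-0.2,-0.1,-0.4,-0.17,0.4,-0.4]}}

```text
time: 10.35
ee_pos: [0.5584, -0.0461, 0.136]
eef_rot: [0.198, 0.98, -0.0, 0.003]
contact_force: [-0.4, -0.6, -0.5]
finger_gap: 0.0482
grasp_force: 0.0
```

```bash
python3 -c "
from h import *
go(447.2,-88.2,80,19.1)"
```

```text
t 10.35 pos [ 0.5584 -0.0461  0.136 ] ang 67.2 shares [-0.445 -0.168 -0.224] turn -1.069 F [-0.4 -0.6 -0.5] gap 0.0482 0.0
```

>>> {"api": "arm_command", "payload": {"plan": [-0.1,-0.2,-0.1,0,-0.25,-0.1,-0.4,-0.168,-0.05,-0.5,-0.1,-0.445,-0.168,-0.15,-0.75,-0.1,-0.445,-0.168,-0.224,-1,-0.1,-0.445,-0.168,-0.224,-1]}}

```text
time: 10.98
ee_pos: [0.4453, -0.0869, 0.0768]
eef_rot: [0.556, 0.831, -0.0, -0.001]
contact_force: [-0.4, -1.1, 0.7]
finger_gap: 0.0481
grasp_force: 0.0
```

>>> {"api": "arm_command", "payload": {"plan": [-0.1,0,0,-0.02,-0.07,-0.1,0,0,-0.02,-0.07,-0.1,0,0,-0.02,-0.07,-0.1,0,0,-0.02,-0.07]}}

```text
time: 11.48
ee_pos: [0.4464, -0.0871, 0.073]
eef_rot: [0.578, 0.816, 0.0, 0.0]
contact_force: [-0.5, 0.3, 0.2]
finger_gap: 0.0481
grasp_force: 0.0
```

```bash
python3 -c "
from h import *
go(447.2,-88.2,2.1,19.1)
f=grab('top');C=cloud(f);c=cv2.convertScaleAbs(f['color'][130:205,290:390],alpha=1.6);cv2.imwrite('pics/p6.png',cv2.resize(c,(800,600),interpolation=cv2.INTER_CUBIC))
print((C[145:192:4,324:338:2,2]*1000).round().astype(int))"
```

```text
t 11.475 pos [ 0.4464 -0.0871  0.073 ] ang 19.4 shares [ 0.003 -0.005 -0.283] turn -0.006 F [-0.5  0.3  0.2] gap 0.0481 0.0
[[ 808  806  804  800  795  804  802]
 [ 808  807  801  808  805  805  804]
 [ 808  803  809  808  809  809  808]
 [ 804  811  810  810  810  810  810]
 [ 811  813  814  812  812  811  811]
 [ 814  813  814  814  814  813  812]
 [ 815  816  814  813  815  814  814]
 [ 815  816  814  815  815  815  813]
 [ 817  816  815  817  815  815  816]
 [ 817  817  817  815  816  815 1173]
 [ 816  815  817  815  816  816  816]
 [ 816  815  816  817  817  815  816]]
```

View pics/p6.png

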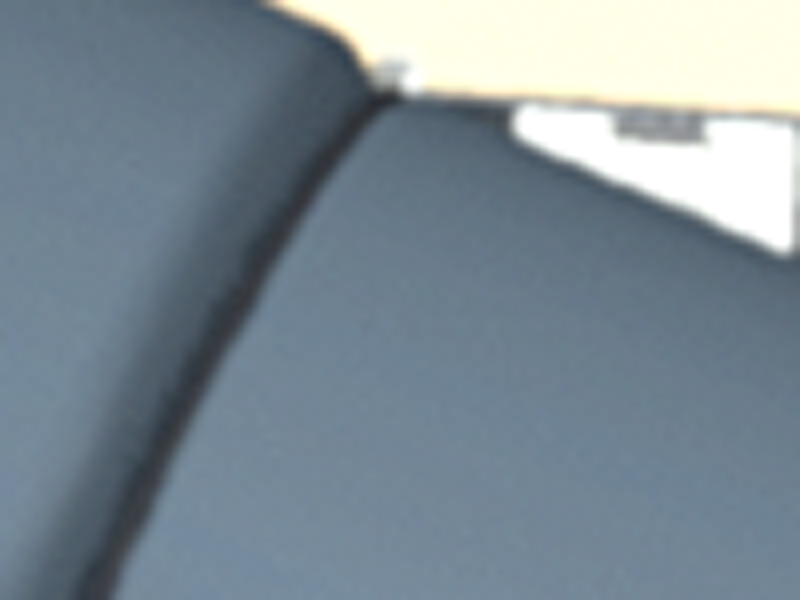

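The arm hides the magazine in this view. I'll pick up the second cartridge and check the first from the scene camera.

>>> {"api": "arm_command", "payload": {"plan": [-0.1,0.003,-0.004,-0.1,-0.006,-0.1,0.003,-0.004,-0.2,-0.006,-0.1,0.003,-0.004,-0.283,-0.006,-0.1,0.003,-0.004,-0.283,-0.006,1,0.003,-0.004,-0.283,-0.006]}}

```text
time: 12.15
ee_pos: [0.4469, -0.088, 0.0018]
eef_rot: [0.58, 0.814, -0.0, 0.0]
contact_force: [-0.3, -0.4, -0.2]
finger_gap: 0.0433
grasp_force: 0.0
```

>>> {"api": "arm_command", "payload": {"plan": [1,0,0,0,0,1,0,0,0,0,1,0,0,0,0,1,0,0,0,0,1,0,0,0,0]}}

```text
time: 12.78
ee_pos: [0.4469, -0.088, 0.002]
eef_rot: [0.581, 0.814, 0.0, 0.0]
contact_force: [-0.7, -0.2, 2.6]
finger_gap: 0.021
grasp_force: 40.0
```

```bash
python3 -c "
from h import *
go(657,-1.9,112,85.45)
f=grab('scene');c=cv2.convertScaleAbs(f['color'][245:325,270:390],alpha=1.6);cv2.imwrite('pics/p7.png',cv2.resize(c,(800,533),interpolation=cv2.INTER_CUBIC))
C=cloud(f).reshape(-1,3);a=np.radians(-4.55);R=np.array([[np.cos(a),np.sin(a)],[-np.sin(a),np.cos(a)]])
L=(C[:,:2]-[.657,-.0019])@R.T*1000
k=(abs(L[:,1])<9)&(abs(L[:,0])<50)&(C[:,2]>.025)&(C[:,2]<.075)
for x0 in range(-45,46,6):
    m=k&(abs(L[:,0]-x0)<3);print(x0,m.sum(),np.percentile(C[m,2]*1000,[10,50,90]).round(1) if m.sum() else '')
"
```

```text
t 12.775 pos [ 0.4469 -0.088   0.002 ] ang 19.0 shares [0.84  0.345 0.44 ] turn 1.476 F [-0.7 -0.2  2.6] gap 0.021 40.00085949897766
-45 9 [44.7 52.6 53.4]
-39 22 [49.9 52.7 58.6]
-33 35 [46.1 49.9 53.3]
-27 32 [41.7 44.6 48.5]
-21 13 [41.3 42.2 44.3]
-15 21 [41.3 42.6 45.3]
-9 17 [40.8 43.  44.2]
-3 18 [41.7 43.3 44.3]
3 19 [41.1 42.8 44.9]
9 19 [41.5 43.5 44.3]
15 14 [41.2 42.7 44.3]
21 15 [41.9 43.4 44.6]
27 10 [41.5 43.1 44. ]
33 7 [43.3 44.7 45.4]
39 12 [46.7 51.5 54.5]
45 69 [27.5 40.3 52.7]
```

View pics/p7.png

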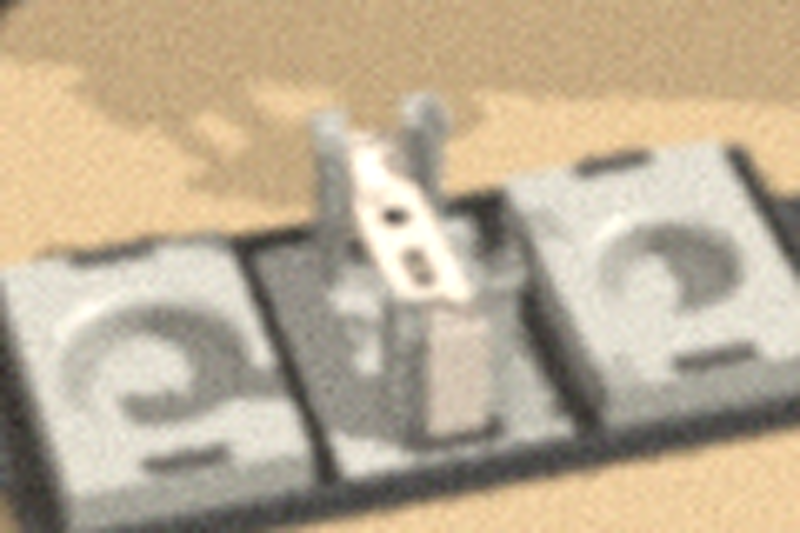

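The first cartridge is flat and held: its top is at 43 mm along the whole length, which is the clip underside. The second is gripped, so I'll carry it over.

>>> {"api": "arm_command", "payload": {"plan": [1,0,0,0.1,0,1,0,0,0.3,0.1,1,0.15,0.06,0.44,0.3,1,0.35,0.15,0.44,0.5,1,0.55,0.24,0.44,0.72]}}

```text
time: 13.45
ee_pos: [0.5857, -0.0275, 0.1126]
eef_rot: [0.328, 0.945, -0.0, 0.001]
contact_force: [0.2, -0.6, -0.2]
finger_gap: 0.0214
grasp_force: 40.0
```

```bash
python3 -c "
from h import *
go(657,-1.9,112,85.45)"
```

```text
t 13.45 pos [ 0.5857 -0.0275  0.1126] ang 51.7 shares [ 0.285  0.102 -0.003] turn 0.75 F [ 0.2 -0.6 -0.2] gap 0.0214 39.99828815460205
```

>>> {"api": "arm_command", "payload": {"plan": [1,0.15,0.05,0,0.22,1,0.285,0.102,0,0.44,1,0.285,0.102,0,0.66,1,0.285,0.102,0,0.75,1,0.285,0.102,0,0.75]}}

```text
time: 14.08
ee_pos: [0.655, -0.0023, 0.1111]
eef_rot: [0.042, 0.999, 0.0, -0.001]
contact_force: [-0.0, 0.3, -0.4]
finger_gap: 0.0206
grasp_force: 40.0
```

>>> {"api": "arm_command", "payload": {"plan": [1,0,0,-0.05,0,1,0,0,-0.12,0,1,0,0,-0.148,0,1,0,0,-0.148,0,1,0,0,-0.148,0]}}

```text
time: 14.7
ee_pos: [0.6558, -0.0026, 0.0749]
eef_rot: [0.042, 0.999, -0.0, 0.0]
contact_force: [0.5, -0.8, 0.8]
finger_gap: 0.0212
grasp_force: 40.0
```

```bash
python3 -c "
from h import *
go(657,-1.9,56,85.45)"
```

```text
t 14.7 pos [ 0.6558 -0.0026  0.0749] ang 85.2 shares [ 0.005  0.003 -0.076] turn 0.006 F [ 0.5 -0.8  0.8] gap 0.0212 39.99992609024048
```

>>> {"api": "arm_command", "payload": {"plan": [1,0.005,0.001,-0.02,0.006,1,0.005,0.001,-0.05,0.006,1,0.005,0.001,-0.076,0.006,1,0.005,0.001,-0.076,0.006,1,0.005,0.001,-0.076,0.006]}}

```text
time: 15.32
ee_pos: [0.6568, -0.0022, 0.0557]
eef_rot: [0.04, 0.999, -0.0, -0.0]
contact_force: [0.8, 0.2, -0.6]
finger_gap: 0.0212
grasp_force: 40.0
```

>>> {"api": "arm_command", "payload": {"plan": [1,0,0,-0.016,0,1,0,0,-0.032,0,1,0,0,-0.048,0,1,0,0,-0.06,0,1,0,0,-0.06,0]}}

```text
time: 15.95
ee_pos: [0.6569, -0.0023, 0.0406]
eef_rot: [0.04, 0.999, -0.0, 0.0]
contact_force: [0.5, -0.2, 2.1]
finger_gap: 0.0211
grasp_force: 40.0
```

```bash
python3 -c "
from h import *
go(657,-1.9,34,85.45)"
```

```text
t 15.95 pos [ 0.6569 -0.0023  0.0406] ang 85.4 shares [ 0.     0.002 -0.026] turn 0.0 F [ 0.5 -0.2  2.1] gap 0.0211 40.00054478645325
```

>>> {"api": "arm_command", "payload": {"plan": [1,0,0,-0.015,0,1,0,0,-0.03,0,1,0,0,-0.03,0,-0.1,0,0,-0.03,0,-0.1,0,0,-0.03,0]}}

```text
time: 16.58
ee_pos: [0.6559, -0.0021, 0.0327]
eef_rot: [0.04, 0.999, 0.0, -0.001]
contact_force: [-0.4, 0.3, 0.1]
finger_gap: 0.034
grasp_force: 0.0
```

>>> {"api": "arm_command", "payload": {"plan": [-0.1,0,0,0,0,-0.1,0,0,0,0,-0.1,0,0,0.1,0,-0.1,0,0,0.3,-0.2,-0.1,-0.2,0.08,0.4,-0.4]}}

```text
time: 17.2
ee_pos: [0.6122, 0.016, 0.1364]
eef_rot: [0.199, 0.98, 0.0, 0.006]
contact_force: [-0.2, 0.5, -0.0]
finger_gap: 0.0478
grasp_force: 0.0
```

```bash
python3 -c "
from h import *
go(454.2,66.8,100,-4.5)"
```

```text
t 17.2 pos [0.6122 0.016  0.1364] ang 67.0 shares [-0.632  0.203 -0.146] turn -1.59 F [-0.2  0.5 -0. ] gap 0.0478 0.0
```

>>> {"api": "arm_command", "payload": {"plan": [-0.38,-0.2,0.06,0,-0.22,-0.38,-0.4,0.13,0,-0.45,-0.38,-0.6,0.19,0,-0.68,-0.38,-0.632,0.203,-0.1,-0.9,-0.38,-0.632,0.203,-0.146,-1]}}

```text
time: 17.82
ee_pos: [0.447, 0.0691, 0.0965]
eef_rot: [0.557, 0.831, -0.0, -0.001]
contact_force: [0.6, 0.4, -0.5]
finger_gap: 0.0603
grasp_force: 0.0
```

>>> {"api": "arm_command", "payload": {"plan": [-0.38,0,0,0,-0.23,-0.38,0,0,0,-0.46,-0.38,0,0,0,-0.59,-0.38,0,0,0,-0.59,-0.38,0,0,0,-0.59]}}

```text
time: 18.45
ee_pos: [0.4488, 0.0685, 0.0969]
eef_rot: [0.731, 0.682, 0.0, 0.0]
contact_force: [0.2, -0.1, 0.4]
finger_gap: 0.06
grasp_force: 0.0
```

```bash
python3 -c "
from h import *
go(454.2,66.8,20,-4.5)
f=grab('scene');c=cv2.convertScaleAbs(f['color'][165:325,270:430],alpha=1.6);cv2.imwrite('pics/p8.png',cv2.resize(c,(600,600),interpolation=cv2.INTER_CUBIC))
C=cloud(f).reshape(-1,3);a=np.radians(-4.55);R=np.array([[np.cos(a),np.sin(a)],[-np.sin(a),np.cos(a)]])
L=(C[:,:2]-[.657,-.0019])@R.T*1000
k=(abs(L[:,1])<9)&(abs(L[:,0])<50)&(C[:,2]>.025)&(C[:,2]<.075)
for x0 in range(-33,34,6):
    m=k&(abs(L[:,0]-x0)<3);print(x0,m.sum(),np.percentile(C[m,2]*1000,[10,50,90]).round(1) if m.sum() else '')
"
```

```text
t 18.45 pos [0.4488 0.0685 0.0969] ang -4.0 shares [ 0.021 -0.007 -0.308] turn -0.011 F [ 0.2 -0.1  0.4] gap 0.06 0.0
-33 36 [45.1 50.7 54.3]
-27 30 [41.3 44.3 48.8]
-21 14 [42.  43.1 44.4]
-15 18 [42.  43.5 45.4]
-9 24 [41.6 43.4 45.8]
-3 18 [41.  43.1 44.1]
3 18 [40.4 42.7 44.4]
9 19 [41.8 43.6 44.8]
15 20 [40.9 43.3 44.8]
21 11 [39.5 42.5 44.7]
27 9 [42.8 43.5 45.9]
33 5 [37.5 44.  45.3]
```

View pics/p8.png

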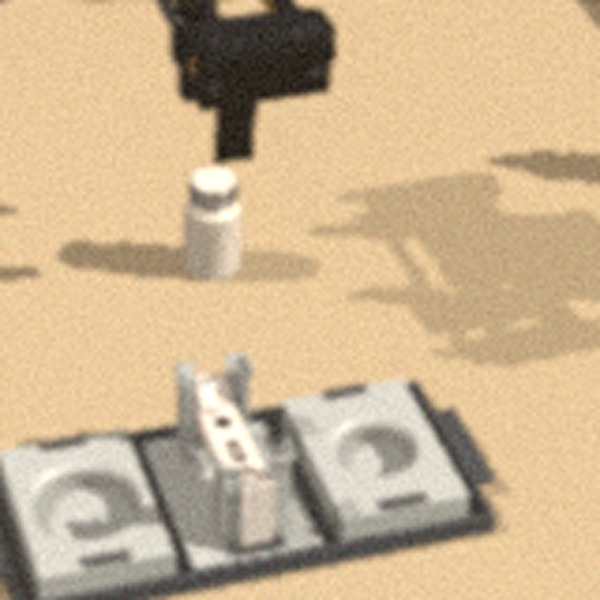

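The second cartridge is also flat, with its top at 43 mm and the first one beneath it. The bottle stands at (213,225). I'll shift 5 mm, go down and grip it.

>>> {"api": "arm_command", "payload": {"plan": [-0.38,0.021,-0.007,0,-0.011,-0.38,0.021,-0.007,-0.05,-0.011,-0.38,0.021,-0.007,-0.2,-0.011,-0.38,0.021,-0.007,-0.305,-0.011,-0.38,0.021,-0.007,-0.305,-0.011]}}

```text
time: 19.12
ee_pos: [0.4523, 0.0668, 0.0185]
eef_rot: [0.735, 0.678, -0.002, -0.002]
contact_force: [0.3, -0.5, -0.4]
finger_gap: 0.0601
grasp_force: 0.0
```

>>> {"api": "arm_command", "payload": {"plan": [1,0,0,0,0,1,0,0,0,0,1,0,0,0,0,1,0,0,0,0,1,0,0,0,0], "newtons": 25}}

```text
time: 19.75
ee_pos: [0.4545, 0.0667, 0.0212]
eef_rot: [0.735, 0.678, 0.001, 0.001]
contact_force: [-0.6, -0.3, 6.7]
finger_gap: 0.0335
grasp_force: 25.0
```

```bash
python3 -c "
from h import *
go(663.4,77.8,100,-4.5)"
```

```text
t 19.75 pos [0.4545 0.0667 0.0212] ang -4.6 shares [0.835 0.044 0.315] turn 0.002 F [-0.6 -0.3  6.7] gap 0.0335 24.979404723744665
```

>>> {"api": "arm_command", "payload": {"plan": [1,0,0,0.1,0,1,0,0,0.32,0,1,0.2,0.01,0.32,0,1,0.45,0.022,0.32,0,1,0.7,0.035,0.32,0]}}

```text
time: 20.38
ee_pos: [0.6303, 0.0756, 0.1011]
eef_rot: [0.735, 0.678, 0.0, 0.0]
contact_force: [1.6, -0.1, -0.7]
finger_gap: 0.0334
grasp_force: 25.0
```

```bash
python3 -c "
from h import *
go(663.4,77.8,100,-4.5)
f=grab('scene');c=cv2.convertScaleAbs(f['color'][165:325,270:430],alpha=1.6);cv2.imwrite('pics/p9.png',cv2.resize(c,(600,600),interpolation=cv2.INTER_CUBIC))"
```

```text
t 20.375 pos [0.6303 0.0756 0.1011] ang -4.6 shares [ 0.132  0.009 -0.004] turn 0.002 F [ 1.6 -0.1 -0.7] gap 0.0334 24.969149086500693
```

View pics/p9.png

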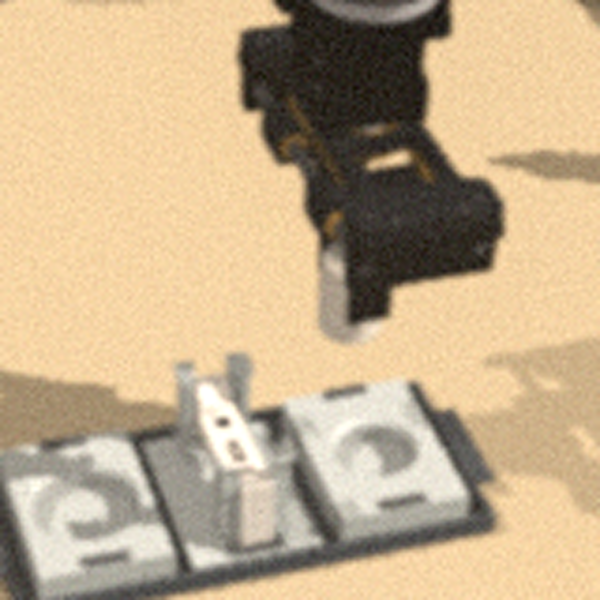

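The bottle is held upright at (340,295). I'll move it over the narrow pocket.

>>> {"api": "arm_command", "payload": {"plan": [1,0.13,0.009,0,0,1,0.13,0.009,0,0,1,0.13,0.009,-0.1,0,1,0.13,0.009,-0.15,0,1,0.13,0.009,-0.15,0]}}

```text
time: 21.05
ee_pos: [0.6592, 0.0778, 0.0617]
eef_rot: [0.735, 0.678, -0.002, -0.002]
contact_force: [-0.4, 0.3, 0.1]
finger_gap: 0.0334
grasp_force: 25.0
```

```bash
python3 -c "
from h import *
go(663.4,77.8,29.5,-4.5)"
```

```text
t 21.05 pos [0.6592 0.0778 0.0617] ang -4.6 shares [ 0.017  0.    -0.129] turn 0.002 F [-0.4  0.3  0.1] gap 0.0334 24.969670977516216
```

>>> {"api": "arm_command", "payload": {"plan": [1,0.004,0,0,0,1,0.004,0,-0.04,0,1,0.004,0,-0.08,0,1,0.004,0,-0.08,0,1,0.004,0,-0.08,0]}}

```text
time: 21.68
ee_pos: [0.6624, 0.0777, 0.0429]
eef_rot: [0.735, 0.678, -0.0, -0.0]
contact_force: [-1.2, -0.0, 0.5]
finger_gap: 0.033
grasp_force: 25.0
```

```bash
python3 -c "
from h import *
go(663.4,77.8,29.5,-4.5)"
```

```text
t 21.675 pos [0.6624 0.0777 0.0429] ang -4.6 shares [ 0.004  0.    -0.054] turn 0.002 F [-1.2 -0.   0.5] gap 0.033 24.969763219869492
```

>>> {"api": "arm_command", "payload": {"plan": [1,0.003,0,-0.02,0,1,0.003,0,-0.04,0,1,0.003,0,-0.05,0,1,0.003,0,-0.053,0,1,0.003,0,-0.053,0]}}

```text
time: 22.3
ee_pos: [0.6631, 0.0778, 0.0297]
eef_rot: [0.735, 0.678, -0.0, -0.0]
contact_force: [0.6, 0.5, -0.4]
finger_gap: 0.0329
grasp_force: 25.0
```

Nearly on the floor. I'll release with the fingers opening to 60 mm, then rise and head towards the cup.

>>> {"api": "arm_command", "payload": {"plan": [1,0,0,-0.003,0,-0.38,0,0,-0.003,0,-0.38,0,0,-0.003,0,-0.38,0,0,-0.003,0,-0.38,0,0,-0.003,0]}}

```text
time: 22.92
ee_pos: [0.6631, 0.0777, 0.0291]
eef_rot: [0.735, 0.678, 0.0, 0.0]
contact_force: [0.3, -0.8, 0.1]
finger_gap: 0.0586
grasp_force: 0.0
```

>>> {"api": "arm_command", "payload": {"plan": [-0.38,0,0,0.1,0,-0.38,0,0,0.3,0,-0.38,0,0,0.5,0,-0.38,-0.2,-0.1,0.55,0,-0.38,-0.4,-0.25,0.55,0.2]}}

```text
time: 23.55
ee_pos: [0.5635, 0.0151, 0.1684]
eef_rot: [0.677, 0.736, 0.001, 0.002]
contact_force: [-0.3, -1.3, -0.5]
finger_gap: 0.06
grasp_force: 0.0
```

```bash
python3 -c "
from h import *
go(431.7,-214.5,100,30)
f=grab('scene');C=cloud(f).reshape(-1,3)
k=(C[:,2]>.055)&(C[:,2]<.085)&(np.hypot(C[:,0]-.6634,C[:,1]-.0778)<.04);print(k.sum(),np.percentile(C[k,2],[50,90]),rect(C[k]),C[k].mean(0))"
```

```text
t 23.55 pos [0.5635 0.0151 0.1684] ang 4.8 shares [-0.527 -0.918 -0.274] turn 0.56 F [-0.3 -1.3 -0.5] gap 0.06 0.0
190 [0.07001476 0.07284935] (array([665.3,  75.5], dtype=float32), array([30.2, 31.3]), 10.0) [0.66888429 0.07453505 0.06720581]
```

The bottle is seated, with its cap top at 72 to 73 mm as expected. Now the small grey cup.

>>> {"api": "arm_command", "payload": {"plan": [-0.38,-0.1,-0.2,-0.05,0.1,-0.38,-0.25,-0.42,-0.1,0.25,-0.38,-0.37,-0.64,-0.2,0.4,-0.38,-0.48,-0.84,-0.274,0.56,-0.38,-0.527,-0.918,-0.274,0.56]}}

```text
time: 24.22
ee_pos: [0.4297, -0.2162, 0.0969]
eef_rot: [0.504, 0.864, 0.0, -0.001]
contact_force: [1.0, -0.5, -0.3]
finger_gap: 0.0596
grasp_force: 0.0
```

>>> {"api": "arm_command", "payload": {"plan": [-0.38,0,0,0,0,-0.38,0,0,0,0,-0.38,0,0,0,0]}}

```text
time: 24.6
ee_pos: [0.432, -0.2133, 0.0983]
eef_rot: [0.502, 0.865, 0.0, 0.0]
contact_force: [-0.2, -0.4, 0.3]
finger_gap: 0.0602
grasp_force: 0.0
```

```bash
python3 -c "
from h import *
go(431.7,-214.5,18,30)
f=grab('scene');c=cv2.convertScaleAbs(f['color'][160:320,130:290],alpha=1.6);cv2.imwrite('pics/p10.png',cv2.resize(c,(600,600),interpolation=cv2.INTER_CUBIC))"
```

```text
t 24.6 pos [ 0.432  -0.2133  0.0983] ang 29.7 shares [-0.001 -0.005 -0.321] turn 0.007 F [-0.2 -0.4  0.3] gap 0.0602 0.0
```

View pics/p10.png

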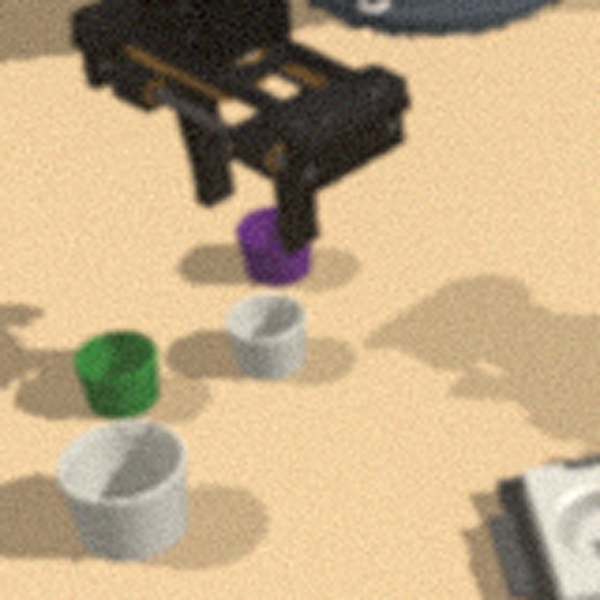

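The small grey cup is at (267,335), below the fingers and clear of the green and purple cups. I'll go down and grip gently.

>>> {"api": "arm_command", "payload": {"plan": [-0.38,-0.001,-0.005,-0.05,0,-0.38,-0.001,-0.005,-0.2,0,-0.38,-0.001,-0.005,-0.318,0,-0.38,-0.001,-0.005,-0.318,0,-0.38,-0.001,-0.005,-0.318,0]}}

```text
time: 25.28
ee_pos: [0.4314, -0.2154, 0.0187]
eef_rot: [0.503, 0.864, -0.0, 0.0]
contact_force: [0.2, 0.2, 0.2]
finger_gap: 0.0599
grasp_force: 0.0
```

>>> {"api": "arm_command", "payload": {"plan": [1,0,0,0,0,1,0,0,0,0,1,0,0,0,0,1,0,0,0,0], "newtons": 12}}

```text
time: 25.78
ee_pos: [0.4316, -0.2159, 0.0193]
eef_rot: [0.503, 0.864, -0.0, 0.001]
contact_force: [-0.8, 0.5, 6.0]
finger_gap: 0.0447
grasp_force: 12.0
```

>>> {"api": "arm_command", "payload": {"plan": [1,0,0,0.05,0,1,0,0,0.15,0,1,0,0,0.3,0,1,0,0,0.4,-0.2,1,0.1,0.1,0.4,-0.4]}}

```text
time: 26.4
ee_pos: [0.4567, -0.1922, 0.1212]
eef_rot: [0.635, 0.772, -0.0, 0.002]
contact_force: [0.7, 0.2, -1.1]
finger_gap: 0.0445
grasp_force: 12.0
```

```bash
python3 -c "
from h import *
go(650.7,-81.6,100,-4.5)
f=grab('scene');c=cv2.convertScaleAbs(f['color'][140:320,130:310],alpha=1.6);cv2.imwrite('pics/p11.png',cv2.resize(c,(600,600),interpolation=cv2.INTER_CUBIC))"
```

```text
t 26.4 pos [ 0.4567 -0.1922  0.1212] ang 11.1 shares [ 0.776  0.442 -0.085] turn -0.347 F [ 0.7  0.2 -1.1] gap 0.0445 11.99143075151369
```

View pics/p11.png

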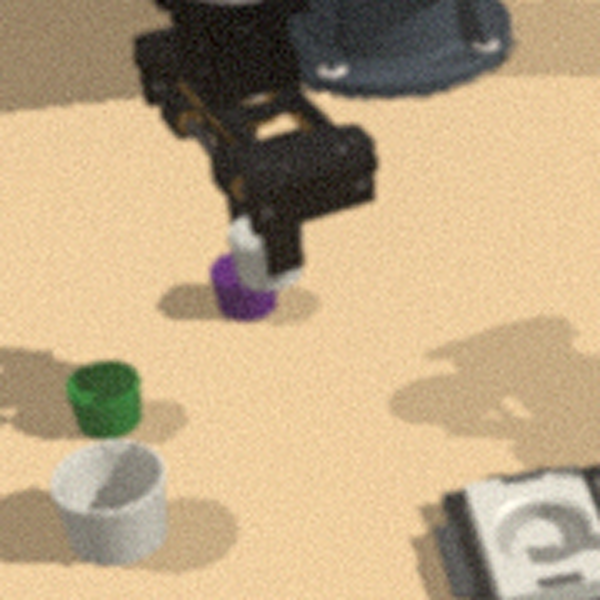

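That was my last picture. The cup is held at (260,255), so from here I'll use depth numbers.

>>> {"api": "arm_command", "payload": {"plan": [1,0.2,0.11,0,-0.1,1,0.4,0.22,0,-0.2,1,0.6,0.33,0,-0.347,1,0.776,0.442,-0.05,-0.347,1,0.776,0.442,-0.085,-0.347]}}

```text
time: 27.08
ee_pos: [0.6529, -0.0777, 0.0972]
eef_rot: [0.73, 0.684, 0.001, 0.001]
contact_force: [0.3, 0.6, -0.7]
finger_gap: 0.0447
grasp_force: 12.0
```

>>> {"api": "arm_command", "payload": {"plan": [1,0,0,0,0,1,0,0,-0.05,0,1,0,0,-0.12,0,1,0,0,-0.12,0,1,0,0,-0.12,0]}}

```text
time: 27.7
ee_pos: [0.6499, -0.0804, 0.0671]
eef_rot: [0.732, 0.682, -0.0, -0.0]
contact_force: [-0.9, -0.5, 0.3]
finger_gap: 0.0442
grasp_force: 12.0
```

```bash
python3 -c "
from h import *
go(650.7,-81.6,27.5,-4.5)
f=grab('scene');C=cloud(f).reshape(-1,3);p=st()[0]
k=(np.hypot(C[:,0]-p[0],C[:,1]-p[1])<.028)&(C[:,2]<p[2]+.018)&(C[:,2]>.03)
b,g,r=f['color'].reshape(-1,3)[k].T.astype(int);P=C[k][(b+g+r)>150]
print(len(P),np.percentile(P[:,2]*1000,[2,10,50,90,98]).round(1))"
```

```text
t 27.7 pos [ 0.6499 -0.0804  0.0671] ang -4.1 shares [ 0.003 -0.005 -0.158] turn -0.01 F [-0.9 -0.5  0.3] gap 0.0442 11.999987582385074
128 [46.9 49.8 58.7 76.6 79.9]
```

>>> {"api": "arm_command", "payload": {"plan": [1,0.002,-0.005,-0.04,0,1,0.002,-0.005,-0.09,0,1,0.002,-0.005,-0.13,0,1,0.002,-0.005,-0.154,0,1,0.002,-0.005,-0.154,0]}}

```text
time: 28.38
ee_pos: [0.6504, -0.0812, 0.0282]
eef_rot: [0.731, 0.682, -0.0, -0.0]
contact_force: [-0.6, -0.3, 0.7]
finger_gap: 0.0444
grasp_force: 12.0
```

```bash
python3 -c "
from h import *
go(650.7,-81.6,27.5,-4.5)"
```

```text
t 28.375 pos [ 0.6504 -0.0812  0.0282] ang -4.0 shares [ 0.001 -0.002 -0.003] turn -0.011 F [-0.6 -0.3  0.7] gap 0.0444 12.000006208545528
```

>>> {"api": "arm_command", "payload": {"plan": [1,0.001,-0.002,-0.003,0,-0.38,0.001,-0.002,-0.003,0,-0.38,0.001,-0.002,-0.003,0,-0.38,0.001,-0.002,-0.003,0,-0.38,0.001,-0.002,-0.003,0]}}

```text
time: 29.0
ee_pos: [0.6509, -0.0818, 0.0282]
eef_rot: [0.731, 0.682, 0.0, 0.0]
contact_force: [0.9, -0.1, -1.0]
finger_gap: 0.0595
grasp_force: 0.0
```

>>> {"api": "arm_command", "payload": {"plan": [-0.38,0,0,0.1,0,-0.38,0,0,0.3,0,-0.38,0,0,0.5,0,-0.38,0,0,0.7,0,-0.38,-0.2,-0.1,0.7,0]}}

```text
time: 29.62
ee_pos: [0.6069, -0.1077, 0.2086]
eef_rot: [0.73, 0.683, 0.004, 0.007]
contact_force: [-0.4, -1.5, -0.6]
finger_gap: 0.0601
grasp_force: 0.0
```

>>> {"api": "arm_command", "payload": {"plan": [-0.38,-0.2,-0.15,0,0,-0.38,-0.4,-0.3,0,0,-0.38,-0.6,-0.5,0,0,-0.38,-0.7,-0.7,0,0,-0.38,-0.7,-0.9,0,0]}}

```text
time: 30.25
ee_pos: [0.4235, -0.3327, 0.2034]
eef_rot: [0.732, 0.681, -0.0, -0.001]
contact_force: [0.7, -0.2, -0.4]
finger_gap: 0.0602
grasp_force: 0.0
```

>>> {"api": "arm_command", "payload": {"plan": [-0.38,0,-0.25,0,0,-0.38,0,-0.5,0,0,-0.38,0,-0.5,0,0,-0.38,0,-0.5,0,0]}}

```text
time: 30.75
ee_pos: [0.4253, -0.4559, 0.2025]
eef_rot: [0.732, 0.682, 0.0, -0.001]
contact_force: [0.0, 1.1, -0.2]
finger_gap: 0.0598
grasp_force: 0.0
```

```bash
python3 -c "
from h import *
go(650,-80,100,0)
g=grab('scene');f=grab('top')
for n,h in(('top',f),('scene',g)):
    C=cloud(h);C[h['depth']<=0]=9
    d=lambda x,y:np.hypot(C[...,0]-x,C[...,1]-y)
    k=(C[...,2]>.0585)&(C[...,2]<.08)&(d(.6634,.0778)<.035);print(n,'bottle cap',k.sum(),np.percentile(C[k][:,2],[50,95]),rect(C[k]))
    k=(C[...,2]>.03)&(C[...,2]<.06)&(d(.6507,-.0816)<.04);print(n,'cup rim',k.sum(),np.percentile(C[k][:,2],[50,95]),cv2.minEnclosingCircle((C[k][:,:2]*1000).astype(np.float32)))
    a=np.radians(-4.55);L=(C[...,:2]-[.657,-.0019])@np.array([[np.cos(a),-np.sin(a)],[np.sin(a),np.cos(a)]])*1000
    print([np.median(C[(abs(L[...,1])<8)&(abs(L[...,0]-x)<4)&(C[...,2]>.03)&(C[...,2]<.07)][:,2]*1000).round(1) for x in range(-24,25,8)])
    k=(abs(L[...,1])<20)&(abs(L[...,0])<22)&(C[...,2]>.038)&(C[...,2]<.048);print('cart y range',np.percentile(L[k][:,1],[2,50,98]))
"
```

```text
t 30.75 pos [ 0.4253 -0.4559  0.2025] ang -4.1 shares [ 0.899  1.504 -0.41 ] turn 0.09 F [ 0.   1.1 -0.2] gap 0.0598 0.0
top bottle cap 181 [0.0712554  0.07471129] (array([662.5,  78.6], dtype=float32), array([27.7, 26.4]), 41.0)
top cup rim 155 [0.03838932 0.04304853] ((651.1797485351562, -79.6529769897461), 23.42234230041504)
[np.float64(43.0), np.float64(43.3), np.float64(43.0), np.float64(43.3), np.float64(42.5), np.float64(43.3), np.float64(43.8)]
cart y range [-9.80694157  0.97729662 11.47077894]
scene bottle cap 163 [0.07092677 0.07405367] (array([667. ,  75.7], dtype=float32), array([26.1, 28.3]), 35.8)
scene cup rim 224 [0.03645139 0.04070075] ((652.7022705078125, -81.22022247314453), 24.045007705688477)
[np.float64(43.3), np.float64(43.2), np.float64(42.6), np.float64(43.1), np.float64(43.0), np.float64(42.8), np.float64(43.3)]
cart y range [-11.18176765  -0.63643579  10.21077528]
```

Everything checks out: the bottle and cup are seated and centred to about 2 mm, and the cartridges are flat under the clips. I'll hand it in.

```bash
python3 -c "
from h import *
print(env.sign_off())"
```

```text
the job is handed in; nothing more can be done
None
```

The run tray is loaded and the job is handed in: the bottle and cup stand in their pockets, both cartridges are clipped flat in the magazine, and I never gripped or pushed the look-alikes; the hand-in returned no verdict.

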